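Slide rack from the drip stand into the staining dish

ROBOT

A 6-joint arm with a two-finger parallel gripper is mounted at the origin on the work surface. World frame = base frame: x ahead of the robot, y to its left, z up, the work surface at z = 0. Lengths are in mm, angles in rad, forces in N, time in s.
With the tool pointing down it reaches from about 275 to 750 mm from the base axis. Payload 10.2 kg.
Tool frame: the origin (TCP) lies at the very end of the fingers, on their centre line; the grasp point (between the pads) lies 19 mm behind it; z points along the fingers, y is the direction in which the jaws open and shut (so a half turn about z gives the same grasp; the last joint's range is limited). The gripper opens to 85 mm and grips with 20 to 120 N. Pads are 22 mm wide; open, the fingers measure 114 mm over their backs; the gripper's body (76 mm by 85 mm) begins 54 mm behind the grasp point. The pads swing forward as they close: fully open they stand 13 mm farther back than shut.
Start: joints at [-1.564, 0.313, 1.498, -0, 1.331, -0.223], TCP at [119.572, -511.208, 231.294] pointing down, gripper open.
Joint ranges: [-2.94, 2.94], [-0.97, 2.17], [0.19, 2.56], [-1.23, 4.37], [0.02, 3.11], [-2.88, 2.88]. Speed limits (rad/s): [2.39, 2.39, 3.01, 3.14, 3.14, 3.14].

INTERFACE

Orientations are given as a unit quaternion [w, x, y, z].
In Python, from rig import sensors, imaging, ctrl gives the robot as it stands.
- The arm moves only by the shell command python3 -m creep 'ROWS' [FORCE]. ROWS is JSON, a list of rows, each an object with "grip": the finger opening in mm, from 0 to 85.4; "linear": the shift along the tool's x, y, z in mm, a list of three; "rot": the turn, a rotation vector about the tool's x, y, z in rad, a list of three. A call has 1 to 12 rows; each row shifts and turns the commanded pose from where the row before left it, along the tool's axes as they then stand; what a row does not reach is not made up. A row lasts 1/12 s, in which the tool goes at most 41.7 mm and 7.16 degrees, less where a joint would pass 70% of its speed; a pose out of reach is approached as far as the arm can. A call with a gripper value outside its range is refused whole. The fingers move at their own pace and stop on an object; FORCE is the grip in N (left out, the last holds). Time passes only in rows, so rows that do not move let the fingers close. It gives the time, the measured TCP pose, the force and the opening at its end, in the units of the state.
- sensors.sense(): the state, without advancing time (a new reading comes with each control period).
- imaging.capture(name): name is "side" or "top" or "wrist"; returns (picture, depth): 420x560x3 uint8, red, green, blue; 420x560 float32, mm along the optical axis (not along the pixel's ray), 0 where there is no reading.
- imaging.camera_params(name): a dict with "intrinsics" (3x3 intrinsics, pixels), "R" (3x3) and "t" (3): a world point X has camera coordinates R X + t. Camera axes: x right, y down, z forward; pixel columns grow to the right and rows downward; lengths in mm; the calibration is good to about 2 mm. A picture is of the moment at which its call begins: read the wrist's pose just before it. camera_params takes no time and is no camera call; for the wrist camera it gives the pose at the moment of the call.
- ctrl.finish_job(): hands the job in, once; it reports no verdict.
The state is a dict: "time_s": time; "joints": joint angles; "dq": joint speeds; "tau": joint torques, N m; "eef_pos": TCP position; "ee_rot": TCP orientation; "force": force on the tool from outside, world axes, zero at the start; "wrist_torque": the same for the moment, N m; "grip_width": opening from 0.0 (shut) to 1.0 (fully open).
Only numpy, scipy, OpenCV 4.12 (cv2) and the standard library are available. Lean on these libraries where they do the work, as an engineer would, in place of code of your own. Each camera call takes 0.05 s, during which the arm holds its last target.

TASK

Three racks hang to drip on the steel stand: lift the long rectangular slide rack, the one filled with glass slides, up and off its hooks and set it down gently and upright on the floor of the open rectangular staining dish, then let go of it. Do not drop it in, and leave the short rack and the round basket hanging where they are.

Things in the scene. Friction and masses are not known exactly. Their poses are not given: they have to be found in the camera images.
- rack_grip (a point): Point in the white grip block on top of the long grey slide rack (40 mm along x, 100 along y, 180-370 g). Block 14 mm (x) by 26 (y), from 35 mm below to 24 above the point. Underside 163 mm below. Its 8 mm bar along y, 38 mm below the point, hangs in two upturned hooks: raise it 20 mm (10 to 29; then the slides meet the hooks), move 60 along its -x. Hangs 208 mm over the bench; z up.
- dish: Open white ceramic dish, fixed: outside 82 mm along x, 142 along y, 55 high; walls and floor 5 mm (inside 72 x 132); a lug at each y end. Origin: centre of underside, z up. The long rack goes in with its y along the dish's y, either way round. A like dish with its lid on stands behind it (bystander). Bench items near it are under 95 mm tall.
- short_rack: Bystander: short empty grey slide rack, 40 mm (x) by 60 (y). Origin: middle of its hanging bar (underside 125 mm below, top of its like grip block 62 above, 232 over the bench), z up. The three hang 125 mm apart along y, in any order, at one height and yaw, on hooks from a crossbar 85 mm behind (+x), 192 high. The hooks open to -x: once off, the straight way to the dish is free.
- round_basket: Bystander: round grey basket, 80 mm in diameter, hanging on the same stand. Origin: middle of its hanging bar (underside 125 mm below, top of its like grip block 62 above), z up.

How it is judged (in metres and radians):
On the way, in this order (a step that is already met when the one before it is completed fails the run):
1. the long rack is held, lifted off its hooks (50 mm or more from where it hung, and no lower) (distance of rack_grip from where it was at the start of the episode above 0.05 m and height (world z) of rack_grip above 0.205 m and contact force between the fingers and rack above 0.5 N), for 0.1 s.
2. the long rack is lowered inside the dish to within 12 mm of the dish's floor while still held (z of rack_grip in the frame of dish below 0.18 m and horizontal distance between rack_grip and dish below 0.035 m and contact force between the fingers and rack above 0.5 N), for 0.05 s.
At the end, for the whole second after the job is handed in: The long rack stands in the open dish on its floor (grip point 160 to 175 mm above the dish's underside and within 35 mm of the dish's centre line), within 10 degrees of upright, at rest and released; the short rack and the round basket still hang within 30 mm of where they hung (horizontal distance between rack_grip and dish below 0.035 m and z of rack_grip in the frame of dish between 0.16 and 0.175 m and angle between rack_grip's own z axis and vertical below 0.17 rad and linear speed of rack below 0.03 m/s and distance of each of short_rack, round_basket from where it was at the start of the episode below 0.03 m); the robot touches nothing.
It fails at once if the short rack or the round basket is moved 30 mm or more (distance of any of short_rack, round_basket from where it was at the start of the episode above 0.03 m).
It also fails if it takes over 48 s, if anything falls off the work surface, if the arm or the gripper's body presses on something with over 40 N, if the wrist force passes 120 N, or if a joint passes its speed limit or range.

## Working session

There is one attempt and no reset: what is moved stays moved. The work goes in short steps, Python scripts to look and compute and a shell command to move; the robot and the scene stay as the last step left them, time stands still between calls to the robot, and variables do not carry over. Pictures are saved under pics/ and viewed, and the job is handed in when it is done.

```bash
ls; mkdir -p pics; python3 - <<'E'
from rig import sensors, imaging, ctrl
import cv2,numpy as np
print(sensors.sense())
for n in ["side","top","wrist"]:
    p=imaging.camera_params(n)
    im,d=imaging.capture(n)
    cv2.imwrite(f"pics/{n}0.png",im[:,:,::-1]); np.savez(f"pics/{n}0.npz",im=im,d=d,K=p["intrinsics"],R=p["R"],t=p["t"])
    print(n,p["intrinsics"],np.round(p["R"],3),p["t"], -np.array(p["R"]).T@np.array(p["t"]))
E
```

```text
pics
{'time_s': 0.0, 'joints': array([-1.56439090e+00,  3.13488363e-01,  1.49846447e+00, -3.44785564e-05,
        1.33097983e+00, -2.23400958e-01]), 'dq': array([-0.00112933, -0.00163819, -0.00177252,  0.00069241, -0.00067522,
       -0.00155882]), 'tau': array([ 1.71814042e-05, -4.12267184e+01, -2.59743243e+01, -1.37315001e-04,
        4.11693327e-03, -9.33457642e-06]), 'eef_pos': array([ 119.56662219, -510.93309334,  230.70513255]), 'ee_rot': array([-6.67878657e-04,  9.93405194e-01,  1.14654570e-01,  5.59068253e-05]), 'force': array([-0.28761266,  0.25132382,  0.31505988]), 'wrist_torque': array([ 0.00502975,  0.00454878, -0.04410714]), 'grip_width': 1.0040507148697968}
side [[517.1345072    0.         282.39418155]
 [  0.         517.1345072  209.3065341 ]
 [  0.           0.           1.        ]] [[ 0.969 -0.245  0.013]
 [-0.13  -0.555 -0.822]
 [ 0.209  0.795 -0.569]] [-561.0359581   199.04780065 1020.90416875] [ 356.55713778 -838.977177    752.07113957]
top [[512.02381461   0.         282.87119495]
 [  0.         512.02381461 205.17654918]
 [  0.           0.           1.        ]] [[ 0.005 -1.    -0.029]
 [-0.989 -0.    -0.151]
 [ 0.151  0.03  -0.988]] [  18.03102951  600.30682308 1045.99823547] [ 435.32927916  -12.66492681 1124.78163516]
wrist [[346.3885313    0.         279.38185471]
 [  0.         346.3885313  204.25887635]
 [  0.           0.           1.        ]] [[ 0.227 -0.974 -0.001]
 [-0.923 -0.215  0.32 ]
 [-0.311 -0.072 -0.948]] [-524.1418196   -41.67869333  380.18251418] [ 198.96920599 -492.16915792  373.07007342]
```

View pics/side0.png

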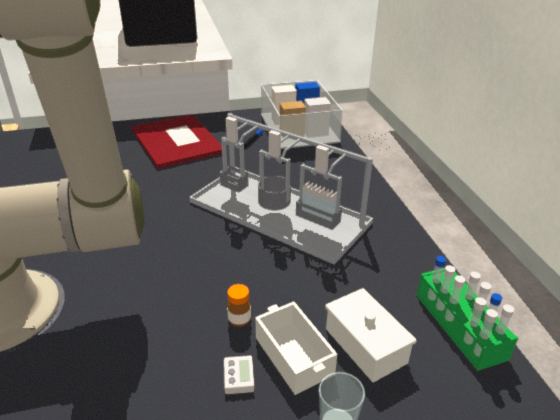

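View pics/top0.png

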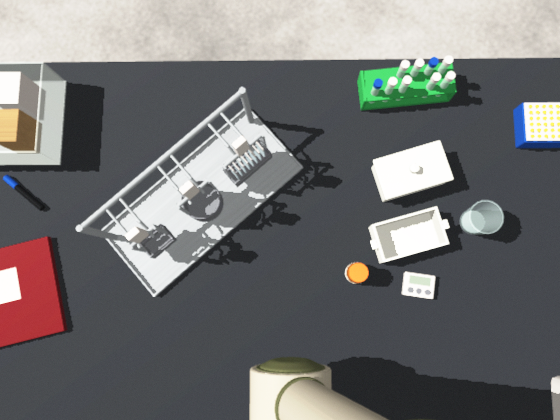

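View pics/wrist0.png

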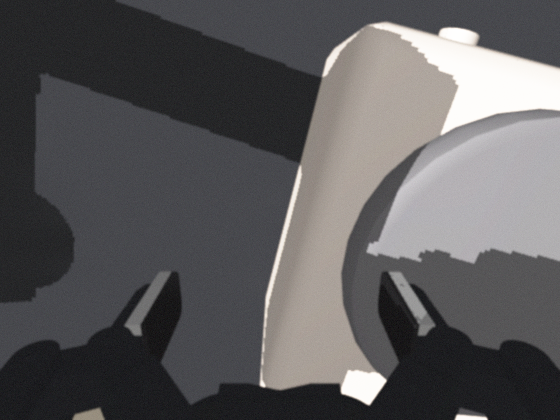

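The side view shows the slide-filled long rack's block at about (322,160). In the top view that block is at (240,146), the right-most of the three. The open dish is at top (410,235), with the lidded one behind it at (413,170). Next I'll measure both.

```bash
cat > h.py <<'E'
import numpy as np,cv2
def load(n):
    z=np.load(f"pics/{n}.npz"); return z["im"],z["d"],z["K"],z["R"],z["t"]
def cloud(d,K,R,t):
    v,u=np.mgrid[:d.shape[0],:d.shape[1]]
    c=np.stack([(u-K[0,2])/K[0,0]*d,(v-K[1,2])/K[1,1]*d,d],-1)
    return (c-t)@R
E
python3 - <<'E'
from h import *
for n in ["top0","side0"]:
    im,d,K,R,t=load(n); P=cloud(d,K,R,t); ok=d>0
    # blocks: white & z 200..240
    hsv=cv2.cvtColor(im,cv2.COLOR_RGB2HSV)
    m=ok&(P[...,2]>185)&(P[...,2]<250)&(hsv[...,2]>130)
    if n=="side0": m&=(np.indices(m.shape)[1]>200)
    if n=="top0": m&=(np.indices(m.shape)[0]<300)
    k,l,s,c=cv2.connectedComponentsWithStats(m.astype(np.uint8))
    for i in range(1,k):
        if s[i,4]>25:
            q=P[l==i]; print(n,"blk",s[i],np.median(q,0).round(1),q.min(0).round(),q.max(0).round())
            top=q[q[:,2]>np.percentile(q[:,2],95)-6]; r=cv2.minAreaRect(top[:,:2].astype(np.float32)); print("  top",len(top),top.mean(0).round(1),r)
    # dish
    m=ok&(P[...,2]>48)&(P[...,2]<62)&(hsv[...,1]<60)&(hsv[...,2]>90)&(P[...,0]<650)
    k,l,s,c=cv2.connectedComponentsWithStats(m.astype(np.uint8))
    for i in range(1,k):
        if s[i,4]>60:
            q=P[l==i]; print(n,"dish",s[i],q.mean(0).round(1),cv2.minAreaRect(q[:,:2].astype(np.float32)))
E
```

```text
top0 blk [  75   87  171  145 1439] [658.2 240.  189.4] [529.  89. 185.] [807. 402. 196.]
  top 1186 [665.3 243.7 190.1] ((649.9181518554688, 228.60226440429688), (60.87833023071289, 412.3664245605469), 41.69837951660156)
top0 blk [231 130  18  26 216] [685.   94.  228.5] [674.  82. 185.] [723. 109. 234.]
  top 111 [686.7  95.  231.3] ((687.1209106445312, 95.18130493164062), (14.029735565185547, 25.962560653686523), 39.51874542236328)
top0 blk [178 181  20  18 204] [602.5 186.3 229.2] [592. 175. 185.] [617. 212. 234.]
  top 114 [603.8 188.2 231.2] ((604.3917236328125, 188.6572265625), (14.986494064331055, 25.502721786499023), 42.59211349487305)
top0 blk [124 227  23  16 238] [520.3 278.4 226.5] [508. 268. 185.] [534. 311. 235.]
  top 116 [521.3 281.1 231.2] ((521.4442138671875, 281.314208984375), (14.661444664001465, 25.383609771728516), 41.49754333496094)
top0 dish [188 186  30  32 569] [603.7 189.4  50.9] ((603.75439453125, 188.57186889648438), (53.139244079589844, 70.64530944824219), 45.0030517578125)
top0 dish [474 204  23  29 107] [ 578.2 -412.8   54.7] ((575.949462890625, -405.
[... 1754 characters left out ...]
7188), (100.35250854492188, 21.146638870239258), 64.37088775634766)
side0 dish [ 256  302   81   74 1050] [ 538.8 -252.8   53.2] ((537.742919921875, -245.50112915039062), (83.97831726074219, 169.3428955078125), 15.69149398803711)
side0 dish [325 306  49  55 165] [ 631.6 -267.    56.7] ((630.5884399414062, -262.7660217285156), (6.537160396575928, 142.7688446044922), 16.640657424926758)
side0 dish [322 383  38  21 239] [ 579.9 -372.    55.2] ((577.7534790039062, -375.9317626953125), (26.585725784301758, 57.9467887878418), 65.1855239868164)
side0 dish [320 406  20  14  67] [ 543.6 -408.7   56.5] ((544.9781494140625, -408.86688232421875), (7.336430549621582, 35.98109436035156), 32.9805908203125)
```

```bash
python3 - <<'E'
from h import *
im=load("top0")[0]; s=load("side0")[0]
cv2.imwrite("pics/c1.png",cv2.resize(im[80:300,70:310,::-1],None,fx=3,fy=2.7,interpolation=cv2.INTER_CUBIC)[:600,:800])
cv2.imwrite("pics/c2.png",cv2.resize(s[100:260,190:390,::-1],None,fx=3.7,fy=3.7,interpolation=cv2.INTER_CUBIC)[:600,:800])
E
```

```text
(no output)
```

View pics/c1.png

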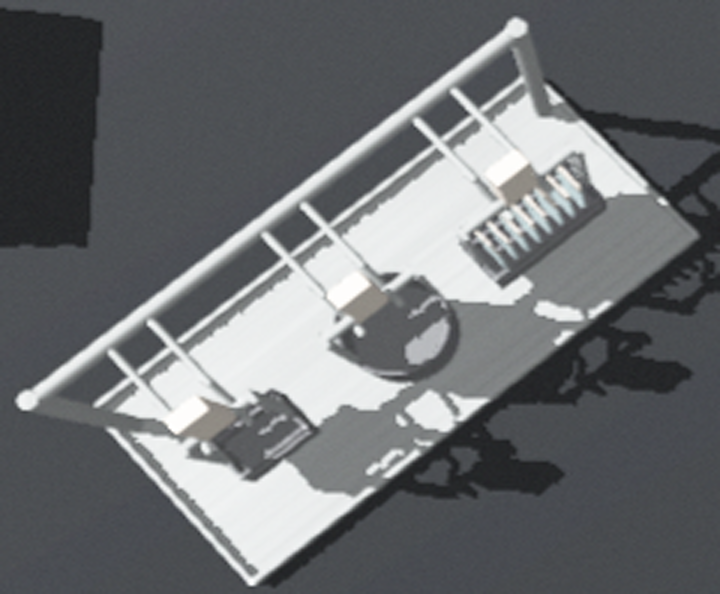

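View pics/c2.png

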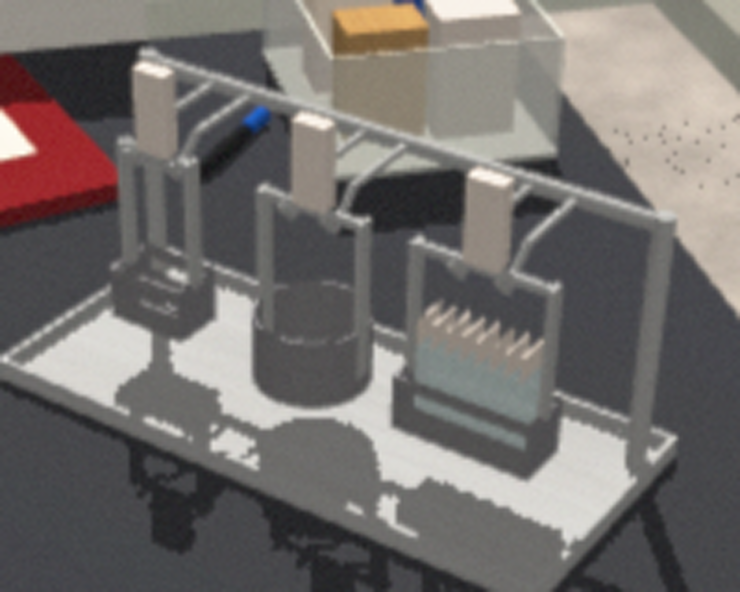

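```bash
python3 -m creep '[{"grip":50,"linear":[0,0,-5],"rot":[0,0,-0.12]},{"grip":50,"linear":[0,0,-5],"rot":[0,0,-0.12]},{"grip":50,"linear":[0,0,-5],"rot":[0,0,-0.12]},{"grip":50,"linear":[0,0,-5],"rot":[0,0,-0.12]},{"grip":50,"linear":[0,0,-5],"rot":[0,0,-0.12]},{"grip":50,"linear":[0,0,-5],"rot":[0,0,-0.12]},{"grip":50,"linear":[0,0,-5],"rot":[0,0,-0.12]},{"grip":50,"linear":[0,0,-5],"rot":[0,0,-0.12]},{"grip":50,"linear":[0,0,-5],"rot":[0,0,-0.12]}]' 40
```

```text
time_s: 0.9
eef_pos: [119.6, -511.1, 276.3]
ee_rot: [-0.0, 0.791, 0.611, 0.0]
force: [0.7, 0.6, -0.9]
grip_width: 0.58
```

The slide-filled rack is confirmed as the right-most one, with its block at (510,170) in the top crop and (487,215) in the side crop. Its two hook arms straddle the block.

```bash
python3 -m creep '[{"grip":50,"linear":[0,0,0],"rot":[0,0,-0.123]},{"grip":50,"linear":[0,0,0],"rot":[0,0,-0.123]},{"grip":50,"linear":[0,0,0],"rot":[0,0,-0.123]},{"grip":50,"linear":[0,0,0],"rot":[0,0,-0.123]},{"grip":50,"linear":[0,0,0],"rot":[0,0,-0.123]},{"grip":50,"linear":[0,0,0],"rot":[0,0,-0.123]},{"grip":50,"linear":[0,0,0],"rot":[0,0,-0.123]},{"grip":50,"linear":[0,0,0],"rot":[0,0,-0.122]}]'
cat >> h.py <<'E'
from scipy.spatial.transform import Rotation as Ro
def delta(target,yawx=None):
    from rig import sensors
    s=sensors.sense(); R=Ro.from_quat(np.roll(s["ee_rot"],-1)); M=R.as_matrix()
    y=np.degrees(np.arctan2(M[1,0],M[0,0]))
    print("t",round(s["time_s"],2),"pos",s["eef_pos"].round(1),"F",s["force"].round(1),"yaw_x",y.round(2),"tilt",np.degrees(np.arccos(-M[2,2])).round(2),"grip",round(s["grip_width"]*85,1),"q",s["joints"].round(2))
    print("tool delta",(M.T@(np.array(target)-s["eef_pos"])).round(1))
    if yawx is not None:
        print("rot z (tool)",np.radians(y-yawx).round(4), "rotvec",(R.inv()*Ro.from_matrix(np.array([[np.cos(np.radians(yawx)),np.sin(np.radians(yawx)),0],[np.sin(np.radians(yawx)),-np.cos(np.radians(yawx)),0],[0,0,-1]]))).as_rotvec().round(4))
E
python3 -c "
from h import *
delta([687,95,270],131.7)"
```

```text
time_s: 1.57
eef_pos: [119.6, -511.1, 276.0]
ee_rot: [-0.0, 0.409, 0.913, 0.0]
force: [0.5, -0.1, 0.3]
grip_width: 0.587
t 1.57 pos [ 119.6 -511.1  276. ] F [ 0.5 -0.1  0.3] yaw_x 131.72 tilt 0.04 grip 49.9 q [-1.56  0.28  1.42  0.    1.44 -2.29]
tool delta [ 74.8 826.9   6.4]
rot z (tool) 0.0003 rotvec [ 0.0004 -0.0005  0.0003]
```

```bash
python3 -m creep '[{"grip":50,"linear":[3,35,0],"rot":[0,0,0]},{"grip":50,"linear":[3,35,0],"rot":[0,0,0]},{"grip":50,"linear":[3,35,0],"rot":[0,0,0]},{"grip":50,"linear":[3,35,0],"rot":[0,0,0]},{"grip":50,"linear":[3,35,0],"rot":[0,0,0]},{"grip":50,"linear":[3,35,0],"rot":[0,0,0]},{"grip":50,"linear":[3,35,0],"rot":[0,0,0]},{"grip":50,"linear":[3,35,0],"rot":[0,0,0]},{"grip":50,"linear":[3,35,0],"rot":[0,0,0]},{"grip":50,"linear":[3,35,0],"rot":[0,0,0]},{"grip":50,"linear":[3,35,0],"rot":[0,0,0]},{"grip":50,"linear":[3,35,0],"rot":[0,0,0]}]'
python3 -c "
from h import *
delta([687,95,270],131.7)"
```

```text
time_s: 2.57
eef_pos: [411.9, -205.0, 276.3]
ee_rot: [-0.0, 0.412, 0.911, 0.0]
force: [0.2, -0.3, -0.9]
grip_width: 0.588
t 2.57 pos [ 411.9 -205.   276.3] F [ 0.2 -0.3 -0.9] yaw_x 131.37 tilt 0.0 grip 50.0 q [-0.72  0.14  1.6  -0.    1.4  -1.44]
tool delta [ 43.3 404.8   6.3]
rot z (tool) -0.0058 rotvec [-0.     -0.0001 -0.0058]
```

```bash
python3 -m creep '[{"grip":50,"linear":[4,35,0],"rot":[0,0,0]},{"grip":50,"linear":[4,35,0],"rot":[0,0,0]},{"grip":50,"linear":[4,35,0],"rot":[0,0,0]},{"grip":50,"linear":[4,35,0],"rot":[0,0,0]},{"grip":50,"linear":[4,35,0],"rot":[0,0,0]},{"grip":50,"linear":[4,35,0],"rot":[0,0,0]},{"grip":50,"linear":[4,35,0],"rot":[0,0,0]},{"grip":50,"linear":[4,30,0],"rot":[0,0,0]},{"grip":50,"linear":[4,15,0],"rot":[0,0,0]},{"grip":50,"linear":[0,0,0],"rot":[0,0,0]},{"grip":50,"linear":[0,0,0],"rot":[0,0,0]}]'
python3 - <<'E'
from h import *
delta([687,95,270],131.7)
from rig import imaging
p=imaging.camera_params("wrist"); im,d=imaging.capture("wrist")
cv2.imwrite("pics/w1.png",im[:,:,::-1]); np.savez("pics/w1.npz",im=im,d=d,K=p["intrinsics"],R=p["R"],t=p["t"])
im,d,K,R,t=load("w1"); P=cloud(d,K,R,t)
m=(d>0)&(P[...,2]>205)&(P[...,2]<245)&(np.hypot(P[...,0]-687,P[...,1]-95)<45)
q=P[m]; print(m.sum())
top=q[q[:,2]>np.percentile(q[:,2],97)-5]; print(top.mean(0),cv2.minAreaRect(top[:,:2].astype(np.float32)))
E
```

```text
time_s: 3.48
eef_pos: [604.8, 12.4, 275.6]
ee_rot: [-0.001, 0.411, 0.912, -0.0]
force: [-0.2, -0.4, -0.0]
grip_width: 0.587
t 3.48 pos [604.8  12.4 275.6] F [-0.2 -0.4 -0. ] yaw_x 131.44 tilt 0.07 grip 49.9 q [-0.17  0.47  1.16 -0.    1.52 -0.9 ]
tool delta [  7.5 116.3   5.5]
rot z (tool) -0.0046 rotvec [-0.0009 -0.0008 -0.0046]
2052
[684.93843196  95.00484268 230.76563892] ((685.9868774414062, 94.99874877929688), (14.55045223236084, 26.307905197143555), 43.4449577331543)
```

View pics/w1.png

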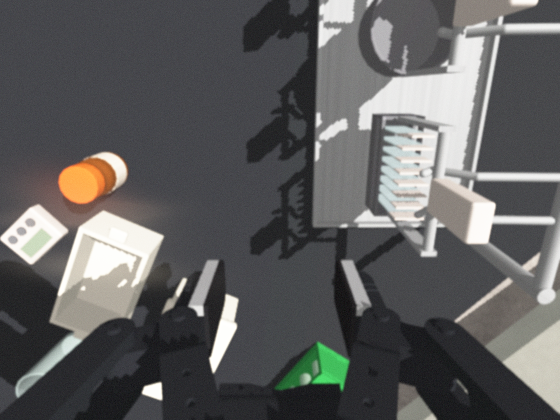

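The wrist view puts the slide rack's block at (460,205) px, which is world (686, 95) with the top at 231. This agrees with the top camera to within 1 mm. Next I move above it.

```bash
python3 -m creep '[{"grip":50,"linear":[2,20,0],"rot":[0,0,-0.004]},{"grip":50,"linear":[2,25,0],"rot":[0,0,0]},{"grip":50,"linear":[2,25,0],"rot":[0,0,0]},{"grip":50,"linear":[1,25,0],"rot":[0,0,0]},{"grip":50,"linear":[0.5,15,0],"rot":[0,0,0]},{"grip":50,"linear":[0,6,0],"rot":[0,0,0]},{"grip":50,"linear":[0,0,0],"rot":[0,0,0]},{"grip":50,"linear":[0,0,0],"rot":[0,0,0]},{"grip":50,"linear":[0,0,0],"rot":[0,0,0]}]'
python3 - <<'E'
from h import *
delta([686.5,95,197],131.7)
E
```

```text
time_s: 4.28
eef_pos: [686.3, 93.5, 276.7]
ee_rot: [0.0, 0.411, 0.912, -0.0]
force: [-0.7, 0.3, -0.1]
grip_width: 0.583
t 4.28 pos [686.3  93.5 276.7] F [-0.7  0.3 -0.1] yaw_x 131.53 tilt 0.01 grip 49.5 q [-0.03  0.7   0.78 -0.    1.66 -0.76]
tool delta [ 1.   1.2 79.7]
rot z (tool) -0.003 rotvec [-0.0001  0.0002 -0.003 ]
```

```bash
python3 -m creep '[{"grip":50,"linear":[1,1,12],"rot":[0,0,-0.003]},{"grip":50,"linear":[0,0,14],"rot":[0,0,0]},{"grip":50,"linear":[0,0,14],"rot":[0,0,0]},{"grip":50,"linear":[0,0,14],"rot":[0,0,0]},{"grip":50,"linear":[0,0,12],"rot":[0,0,0]},{"grip":50,"linear":[0,0,9],"rot":[0,0,0]},{"grip":50,"linear":[0,0,5],"rot":[0,0,0]},{"grip":50,"linear":[0,0,0],"rot":[0,0,0]},{"grip":50,"linear":[0,0,0],"rot":[0,0,0]}]'
python3 - <<'E'
from h import *
delta([686.5,95,197],131.7)
from rig import imaging
for n in ["wrist","side"]:
    im,d=imaging.capture(n); cv2.imwrite(f"pics/{n}2.png",im[:,:,::-1])
E
```

```text
time_s: 5.03
eef_pos: [686.8, 95.7, 197.0]
ee_rot: [0.0, 0.409, 0.913, 0.0]
force: [-0.4, -0.2, 0.3]
grip_width: 0.585
t 5.03 pos [686.8  95.7 197. ] F [-0.4 -0.2  0.3] yaw_x 131.75 tilt 0.04 grip 49.7 q [-0.03  0.73  0.94 -0.    1.47 -0.76]
tool delta [-0.3 -0.7 -0. ]
rot z (tool) 0.0009 rotvec [0.0005 0.0005 0.0009]
```

View pics/wrist2.png

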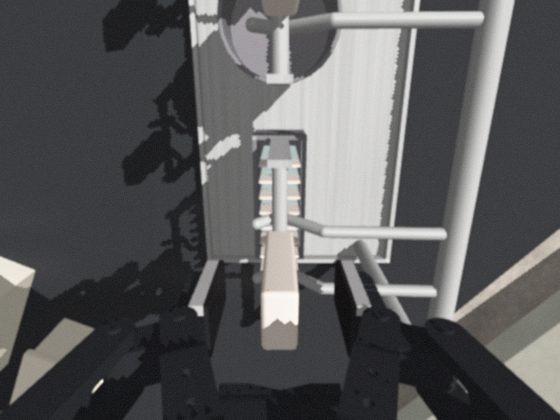

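View pics/side2.png

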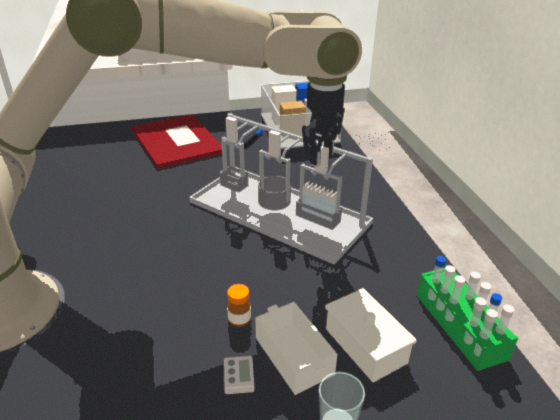

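The block is centred between the pads (wrist px (280,300), pads at 205 and 355), and the hook arms lie clear of the fingers. I'm closing the gripper.

```bash
python3 -m creep '[{"grip":30,"linear":[0,0,0],"rot":[0,0,0]},{"grip":20,"linear":[0,0,0],"rot":[0,0,0]},{"grip":5,"linear":[0,0,0],"rot":[0,0,0]},{"grip":5,"linear":[0,0,0],"rot":[0,0,0]},{"grip":5,"linear":[0,0,0],"rot":[0,0,0]},{"grip":5,"linear":[0,0,0],"rot":[0,0,0]},{"grip":5,"linear":[0,0,0],"rot":[0,0,0]},{"grip":5,"linear":[0,0,0],"rot":[0,0,0]}]' 60
python3 -c "
from h import *
delta([686.8,95.7,217])"
```

```text
time_s: 5.8
eef_pos: [686.8, 95.9, 196.6]
ee_rot: [0.0, 0.409, 0.913, -0.0]
force: [-1.5, -1.7, 2.1]
grip_width: 0.16
t 5.8 pos [686.8  95.9 196.6] F [-1.5 -1.7  2.1] yaw_x 131.76 tilt 0.02 grip 13.6 q [-0.03  0.73  0.94 -0.    1.47 -0.76]
tool delta [ -0.2  -0.1 -20.4]
```

Holding at 13.6 mm, which matches the 14 mm block. Now I raise it 20 mm, gently.

```bash
python3 -m creep '[{"grip":5,"linear":[0,0,-2],"rot":[0,0,0]},{"grip":5,"linear":[0,0,-3],"rot":[0,0,0]},{"grip":5,"linear":[0,0,-4],"rot":[0,0,0]},{"grip":5,"linear":[0,0,-4],"rot":[0,0,0]},{"grip":5,"linear":[0,0,-4],"rot":[0,0,0]},{"grip":5,"linear":[0,0,-3],"rot":[0,0,0]},{"grip":5,"linear":[0,0,0],"rot":[0,0,0]},{"grip":5,"linear":[0,0,0],"rot":[0,0,0]},{"grip":5,"linear":[0,0,0],"rot":[0,0,0]},{"grip":5,"linear":[0,0,0],"rot":[0,0,0]}]'
python3 - <<'E'
from h import *
delta([686.8,95.7,217])
from rig import imaging
for n in ["side"]:
    im,d=imaging.capture(n); cv2.imwrite(f"pics/{n}3.png",cv2.resize(im[100:260,190:390,::-1],None,fx=3.7,fy=3.7,interpolation=cv2.INTER_CUBIC))
E
```

```text
time_s: 6.63
eef_pos: [686.7, 96.0, 216.0]
ee_rot: [-0.0, 0.409, 0.913, -0.0]
force: [1.1, -0.4, -1.6]
grip_width: 0.151
t 6.63 pos [686.7  96.  216. ] F [ 1.1 -0.4 -1.6] yaw_x 131.77 tilt 0.03 grip 12.8 q [-0.03  0.72  0.91 -0.    1.52 -0.76]
tool delta [-0.3 -0.1 -1. ]
```

View pics/side3.png

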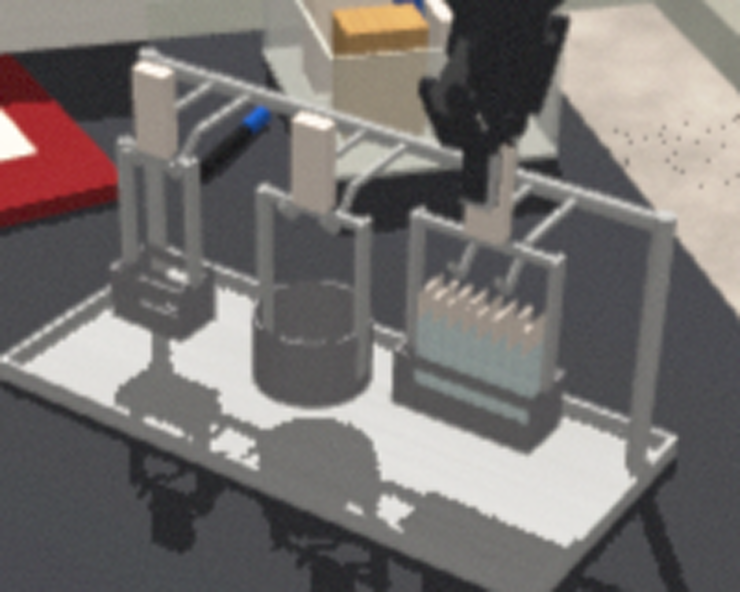

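The rack rose level and its bar is clear of the two hook tips at about (455,265) and (505,285). Now I move it out along −x (tool −y).

```bash
python3 -m creep '[{"grip":5,"linear":[0,-3,0],"rot":[0,0,0]},{"grip":5,"linear":[0,-6,0],"rot":[0,0,0]},{"grip":5,"linear":[0,-8,0],"rot":[0,0,0]},{"grip":5,"linear":[0,-10,0],"rot":[0,0,0]},{"grip":5,"linear":[0,-10,0],"rot":[0,0,0]},{"grip":5,"linear":[0,-10,0],"rot":[0,0,0]},{"grip":5,"linear":[0,-10,0],"rot":[0,0,0]},{"grip":5,"linear":[0,-10,0],"rot":[0,0,0]},{"grip":5,"linear":[0,-10,0],"rot":[0,0,0]},{"grip":5,"linear":[0,-6,0],"rot":[0,0,0]},{"grip":5,"linear":[0,-3,0],"rot":[0,0,0]},{"grip":5,"linear":[0,0,0],"rot":[0,0,0]}]'
python3 - <<'E'
from h import *
delta([538,-245,270],105.8)
from rig import imaging
for n in ["side"]:
    im,d=imaging.capture(n); cv2.imwrite(f"pics/{n}4.png",im[:,:,::-1])
E
```

```text
time_s: 7.68
eef_pos: [622.3, 38.4, 216.5]
ee_rot: [0.0, 0.409, 0.913, 0.0]
force: [-0.4, 0.3, -2.3]
grip_width: 0.151
t 7.68 pos [622.3  38.4 216.5] F [-0.4  0.3 -2.3] yaw_x 131.74 tilt 0.01 grip 12.9 q [-0.13  0.54  1.2  -0.    1.4  -0.85]
tool delta [-155.3 -251.5  -53.5]
rot z (tool) 0.4527 rotvec [2.000e-04 2.000e-04 4.527e-01]
```

View pics/side4.png

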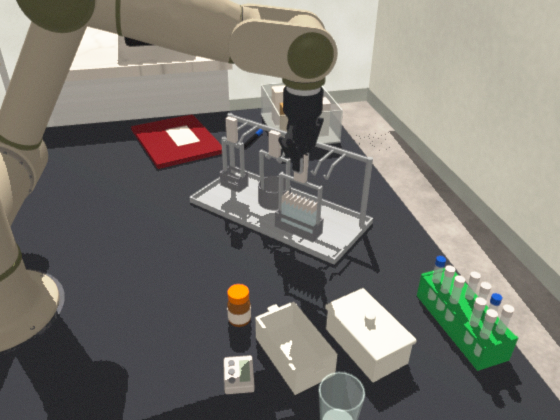

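The rack is off the hooks and hanging straight from the gripper at (300,200) px, with its neighbours unmoved. I'm raising it and turning it to the dish's yaw.

```bash
python3 -m creep '[{"grip":5,"linear":[0,-4,-3],"rot":[0,0,0]},{"grip":5,"linear":[0,-8,-5],"rot":[0,0,0.02]},{"grip":5,"linear":[0,-10,-6],"rot":[0,0,0.045]},{"grip":5,"linear":[0,-10,-6],"rot":[0,0,0.06]},{"grip":5,"linear":[0,-10,-6],"rot":[0,0,0.065]},{"grip":5,"linear":[0,-10,-6],"rot":[0,0,0.065]},{"grip":5,"linear":[0,-10,-6],"rot":[0,0,0.065]},{"grip":5,"linear":[0,-10,-5],"rot":[0,0,0.06]},{"grip":5,"linear":[0,-8,-4],"rot":[0,0,0.045]},{"grip":5,"linear":[0,-4,-3],"rot":[0,0,0.02]},{"grip":5,"linear":[0,0,0],"rot":[0,0,0.008]},{"grip":5,"linear":[0,0,0],"rot":[0,0,0]}]'
python3 - <<'E'
from h import *
delta([538,-245,266],105.8)
E
```

```text
time_s: 8.73
eef_pos: [552.1, -5.3, 266.6]
ee_rot: [0.0, 0.603, 0.798, 0.0]
force: [1.0, 0.2, -2.2]
grip_width: 0.153
t 8.73 pos [552.1  -5.3 266.6] F [ 1.   0.2 -2.2] yaw_x 105.82 tilt 0.04 grip 13.0 q [-0.22  0.35  1.35  0.    1.44 -0.5 ]
tool delta [-226.8  -78.9    0.6]
rot z (tool) 0.0003 rotvec [0.0006 0.0003 0.0003]
```

```bash
python3 -m creep '[{"grip":5,"linear":[-8,-3,0],"rot":[0,0,0]},{"grip":5,"linear":[-18,-6,0],"rot":[0,0,0]},{"grip":5,"linear":[-25,-9,0],"rot":[0,0,0]},{"grip":5,"linear":[-28,-10,0],"rot":[0,0,0]},{"grip":5,"linear":[-30,-10,0],"rot":[0,0,0]},{"grip":5,"linear":[-30,-10,0],"rot":[0,0,0]},{"grip":5,"linear":[-28,-10,0],"rot":[0,0,0]},{"grip":5,"linear":[-25,-9,0],"rot":[0,0,0]},{"grip":5,"linear":[-18,-6,0],"rot":[0,0,0]},{"grip":5,"linear":[-12,-4,0],"rot":[0,0,0]},{"grip":5,"linear":[-5,-2,0],"rot":[0,0,0]},{"grip":5,"linear":[0,0,0],"rot":[0,0,0]}]'
python3 -m creep '[{"grip":5,"linear":[0,0,0],"rot":[0,0,0]},{"grip":5,"linear":[0,0,0],"rot":[0,0,0]},{"grip":5,"linear":[0,0,0],"rot":[0,0,0]}]'
python3 - <<'E'
from h import *
delta([538,-245,266],105.8)
from rig import imaging
for n in ["side","top","wrist"]:
    p=imaging.camera_params(n);im,d=imaging.capture(n); cv2.imwrite(f"pics/{n}5.png",im[:,:,::-1]); np.savez(f"pics/{n}5.npz",im=im,d=d,K=p["intrinsics"],R=p["R"],t=p["t"])
E
```

```text
time_s: 9.73
eef_pos: [537.7, -245.8, 265.8]
ee_rot: [-0.0, 0.603, 0.797, -0.0]
force: [0.5, 0.2, -1.1]
grip_width: 0.157
time_s: 9.98
eef_pos: [538.0, -244.1, 266.5]
ee_rot: [0.0, 0.603, 0.798, 0.0]
force: [-0.5, 0.5, -2.6]
grip_width: 0.154
t 9.98 pos [ 538.  -244.1  266.5] F [-0.5  0.5 -2.6] yaw_x 105.89 tilt 0.01 grip 13.1 q [-0.62  0.44  1.22  0.    1.48 -0.9 ]
tool delta [-0.8 -0.3  0.5]
rot z (tool) 0.0016 rotvec [ 0.0002 -0.      0.0016]
```

View pics/side5.png

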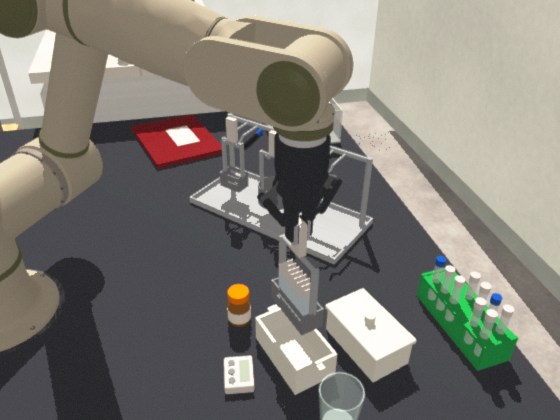

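View pics/wrist5.png

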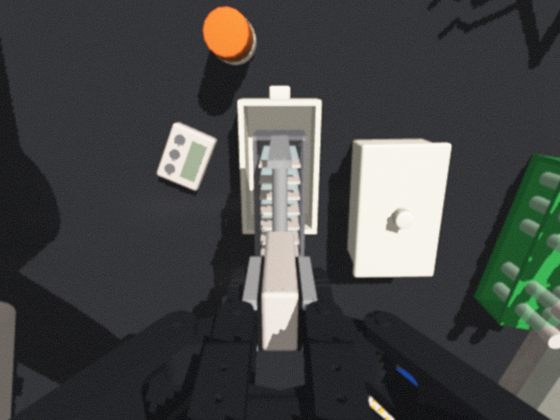

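View pics/top5.png

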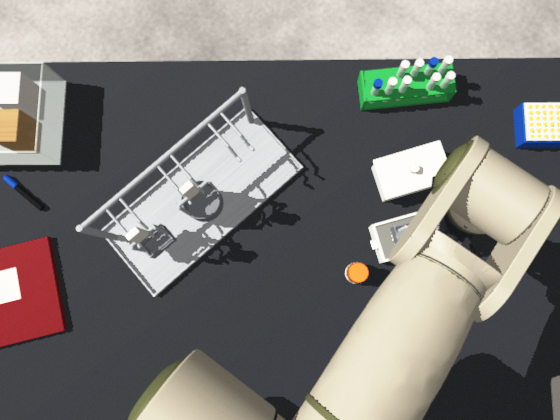

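The rack hangs centred over the dish. In the wrist view the dish walls are at u≈240 and 320, and the rack and lug at u≈280. Now I lower it.

```bash
python3 -m creep '[{"grip":5,"linear":[-0.5,0,4],"rot":[0,0,0]},{"grip":5,"linear":[0,0,8],"rot":[0,0,0]},{"grip":5,"linear":[0,0,10],"rot":[0,0,0]},{"grip":5,"linear":[0,0,10],"rot":[0,0,0]},{"grip":5,"linear":[0,0,10],"rot":[0,0,0]},{"grip":5,"linear":[0,0,10],"rot":[0,0,0]},{"grip":5,"linear":[0,0,10],"rot":[0,0,0]},{"grip":5,"linear":[0,0,10],"rot":[0,0,0]},{"grip":5,"linear":[0,0,8],"rot":[0,0,0]},{"grip":5,"linear":[0,0,6],"rot":[0,0,0]},{"grip":5,"linear":[0,0,3],"rot":[0,0,0]},{"grip":5,"linear":[0,0,0],"rot":[0,0,0]}]'
python3 - <<'E'
from h import *
delta([538,-245,156.6],105.8)
from rig import imaging
for n in ["side","wrist"]:
    p=imaging.camera_params(n);im,d=imaging.capture(n); cv2.imwrite(f"pics/{n}6.png",im[:,:,::-1])
E
```

```text
time_s: 11.13
eef_pos: [537.8, -245.5, 176.7]
ee_rot: [-0.0, 0.603, 0.798, -0.0]
force: [0.5, 0.9, -2.2]
grip_width: 0.155
t 11.13 pos [ 537.8 -245.5  176.7] F [ 0.5  0.9 -2.2] yaw_x 105.81 tilt 0.05 grip 13.2 q [-0.63  0.5   1.37  0.    1.27 -0.9 ]
tool delta [ 0.4  0.3 20.1]
rot z (tool) 0.0002 rotvec [-0.0005 -0.0007  0.0002]
```

View pics/wrist6.png

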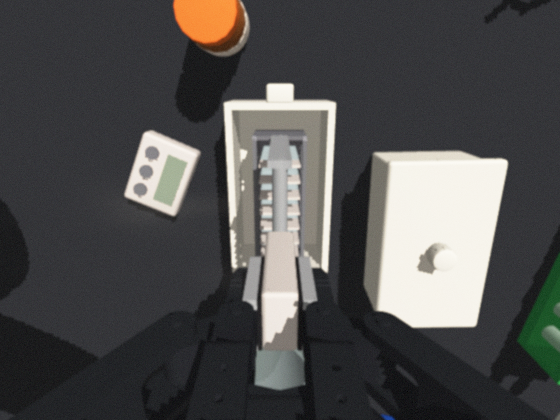

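View pics/side6.png

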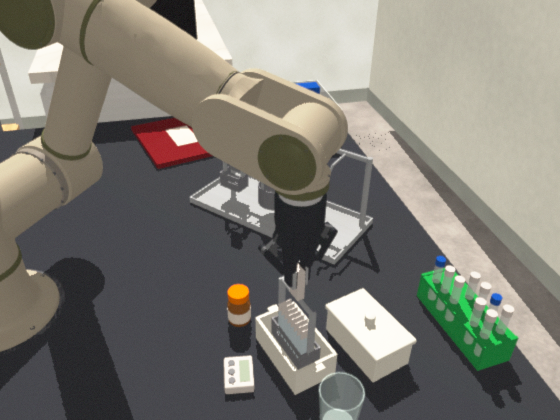

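The rack is inside the dish, centred and straight, about 20 mm above the floor. I'll lower it slowly and watch the force.

```bash
python3 -m creep '[{"grip":5,"linear":[0,0,2],"rot":[0,0,0]},{"grip":5,"linear":[0,0,3],"rot":[0,0,0]},{"grip":5,"linear":[0,0,3],"rot":[0,0,0]},{"grip":5,"linear":[0,0,3],"rot":[0,0,0]},{"grip":5,"linear":[0,0,3],"rot":[0,0,0]},{"grip":5,"linear":[0,0,2],"rot":[0,0,0]},{"grip":5,"linear":[0,0,1],"rot":[0,0,0]},{"grip":5,"linear":[0,0,1],"rot":[0,0,0]},{"grip":5,"linear":[0,0,0],"rot":[0,0,0]},{"grip":5,"linear":[0,0,0],"rot":[0,0,0]}]'
python3 -m creep '[{"grip":5,"linear":[0,0,0.5],"rot":[0,0,0]},{"grip":5,"linear":[0,0,0],"rot":[0,0,0]}]'
python3 -m creep '[{"grip":5,"linear":[0,0,0.5],"rot":[0,0,0]},{"grip":5,"linear":[0,0,0],"rot":[0,0,0]}]'
```

```text
time_s: 12.07
eef_pos: [538.0, -245.7, 159.3]
ee_rot: [0.0, 0.603, 0.798, -0.0]
force: [-0.1, -0.1, -1.9]
grip_width: 0.154
time_s: 12.23
eef_pos: [538.0, -245.6, 158.8]
ee_rot: [0.0, 0.603, 0.798, -0.0]
force: [-0.2, -0.1, -2.3]
grip_width: 0.154
time_s: 12.4
eef_pos: [537.9, -245.6, 158.2]
ee_rot: [-0.0, 0.603, 0.798, -0.0]
force: [-0.5, -0.4, -2.3]
grip_width: 0.153
```

```bash
for i in 1; do python3 -m creep '[{"grip":5,"linear":[0,0,0.7],"rot":[0,0,0]},{"grip":5,"linear":[0,0,0],"rot":[0,0,0]}]'; python3 -m creep '[{"grip":5,"linear":[0,0,0.7],"rot":[0,0,0]},{"grip":5,"linear":[0,0,0],"rot":[0,0,0]}]'; done
```

```text
time_s: 12.57
eef_pos: [537.9, -245.6, 157.5]
ee_rot: [-0.0, 0.603, 0.798, -0.0]
force: [-0.7, 0.5, -1.0]
grip_width: 0.157
time_s: 12.73
eef_pos: [538.0, -245.7, 157.1]
ee_rot: [0.0, 0.603, 0.798, 0.0]
force: [-0.1, -0.7, 1.1]
grip_width: 0.16
```

Contact at TCP z≈157, against a prediction of 156.6, and the weight has come off the wrist. I'll settle it 0.5 mm more, check, then release slowly.

```bash
python3 -m creep '[{"grip":5,"linear":[0,0,0.5],"rot":[0,0,0]},{"grip":5,"linear":[0,0,0],"rot":[0,0,0]},{"grip":5,"linear":[0,0,0],"rot":[0,0,0]}]' 30; python3 -m creep '[{"grip":16,"linear":[0,0,0],"rot":[0,0,0]},{"grip":20,"linear":[0,0,0],"rot":[0,0,0]},{"grip":26,"linear":[0,0,0],"rot":[0,0,0]},{"grip":34,"linear":[0,0,0],"rot":[0,0,0]},{"grip":40,"linear":[0,0,0],"rot":[0,0,0]},{"grip":40,"linear":[0,0,0],"rot":[0,0,0]},{"grip":40,"linear":[0,0,0],"rot":[0,0,0]}]'
python3 - <<'E'
from h import *
from rig import imaging
delta([538,-245,240])
for n in ["wrist"]:
    im,d=imaging.capture(n); cv2.imwrite(f"pics/{n}7.png",im[:,:,::-1])
E
```

```text
time_s: 12.98
eef_pos: [538.1, -245.7, 157.1]
ee_rot: [0.0, 0.603, 0.798, -0.0]
force: [-2.2, 1.5, 6.1]
grip_width: 0.152
time_s: 13.57
eef_pos: [537.9, -245.6, 156.3]
ee_rot: [-0.0, 0.603, 0.798, 0.0]
force: [0.4, 1.0, -0.2]
grip_width: 0.466
t 13.57 pos [ 537.9 -245.6  156.3] F [ 0.4  1.  -0.2] yaw_x 105.81 tilt 0.01 grip 39.6 q [-0.63  0.52  1.39  0.    1.23 -0.9 ]
tool delta [  0.6   0.2 -83.7]
```

View pics/wrist7.png

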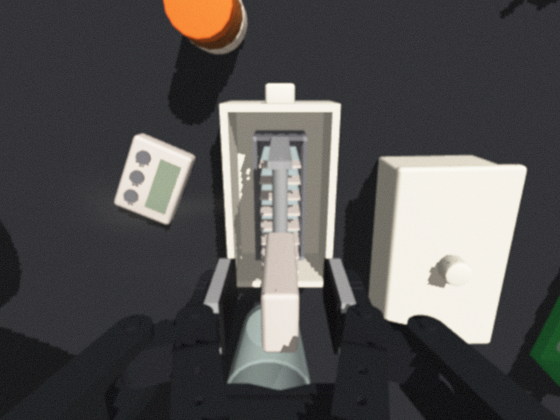

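The fingers are open on both sides of the block (pads at u≈218 and 342, block at 280) and the rack stands straight. I'm retreating straight up, then clear to the side for a look.

```bash
python3 -m creep '[{"grip":40,"linear":[0,0,-5],"rot":[0,0,0]},{"grip":40,"linear":[0,0,-10],"rot":[0,0,0]},{"grip":40,"linear":[0,0,-15],"rot":[0,0,0]},{"grip":40,"linear":[0,0,-20],"rot":[0,0,0]},{"grip":40,"linear":[0,0,-20],"rot":[0,0,0]},{"grip":40,"linear":[0,0,-20],"rot":[0,0,0]},{"grip":40,"linear":[0,0,-20],"rot":[0,0,0]},{"grip":40,"linear":[0,0,-10],"rot":[0,0,0]}]'
python3 -m creep '[{"grip":40,"linear":[0,-20,0],"rot":[0,0,0]},{"grip":40,"linear":[0,-25,0],"rot":[0,0,0]},{"grip":40,"linear":[0,-25,0],"rot":[0,0,0]},{"grip":40,"linear":[0,-25,0],"rot":[0,0,0]},{"grip":40,"linear":[0,-25,0],"rot":[0,0,0]},{"grip":40,"linear":[0,-25,0],"rot":[0,0,0]},{"grip":40,"linear":[0,-15,0],"rot":[0,0,0]},{"grip":40,"linear":[0,0,0],"rot":[0,0,0]},{"grip":40,"linear":[0,0,0],"rot":[0,0,0]},{"grip":40,"linear":[0,0,0],"rot":[0,0,0]}]'
python3 - <<'E'
from h import *
from rig import imaging
delta([538,-245,240])
for n in ["side","top"]:
    p=imaging.camera_params(n);im,d=imaging.capture(n); cv2.imwrite(f"pics/{n}8.png",im[:,:,::-1]); np.savez(f"pics/{n}8.npz",im=im,d=d,K=p["intrinsics"],R=p["R"],t=p["t"])
    im,d,K,R,t=load(n+"8"); P=cloud(d,K,R,t)
    for c,zr in [((538,-245),(135,210)),((604.4,188.7),(205,245)),((521.4,281.3),(205,245))]:
        m=(d>0)&(P[...,2]>zr[0])&(P[...,2]<zr[1])&(np.hypot(P[...,0]-c[0],P[...,1]-c[1])<50); q=P[m]
        if m.sum()<20: print(n,c,m.sum());continue
        top=q[q[:,2]>np.percentile(q[:,2],97)-5]; print(n,c,len(top),"topz",np.percentile(q[:,2],97).round(1),cv2.minAreaRect(top[:,:2].astype(np.float32)))
E
```

```text
time_s: 14.28
eef_pos: [538.4, -245.9, 280.0]
ee_rot: [0.002, 0.603, 0.798, 0.0]
force: [-0.3, 0.8, 0.8]
grip_width: 0.468
time_s: 15.12
eef_pos: [384.6, -289.1, 276.6]
ee_rot: [0.0, 0.603, 0.798, 0.0]
force: [0.9, 0.1, -0.7]
grip_width: 0.467
t 15.12 pos [ 384.6 -289.1  276.6] F [ 0.9  0.1 -0.7] yaw_x 105.83 tilt 0.03 grip 39.7 q [-0.89  0.18  1.54  0.    1.41 -1.17]
tool delta [  0.6 159.6  36.6]
side (538, -245) 118 topz 192.2 ((538.3068237304688, -249.0084991455078), (14.239422798156738, 27.90650177001953), 17.460006713867188)
side (604.4, 188.7) 45 topz 232.2 ((604.2268676757812, 186.31280517578125), (15.44227409362793, 24.675750732421875), 48.36061096191406)
side (521.4, 281.3) 35 topz 232.0 ((523.2783813476562, 277.4291076660156), (14.327838897705078, 21.05145835876465), 46.28217697143555)
top (538, -245) 97 topz 194.6 ((538.7367553710938, -246.25015258789062), (13.655875205993652, 25.687686920166016), 16.371400833129883)
top (604.4, 188.7) 103 topz 233.6 ((604.1859130859375, 188.41738891601562), (14.087179183959961, 25.334745407104492), 42.67668914794922)
top (521.4, 281.3) 102 topz 233.7 ((521.2614135742188, 281.70953369140625), (14.672440528869629, 25.39268684387207), 42.062965393066406)
```

View pics/side8.png

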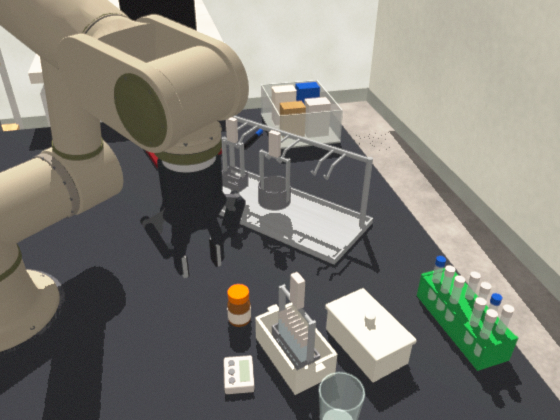

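View pics/top8.png

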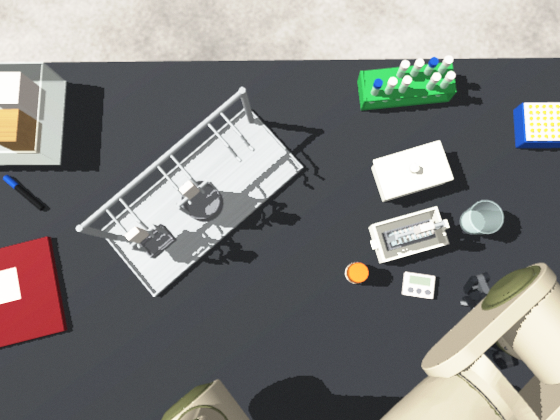

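Block top at 192 (expected 168+24), at (538.5,−246), upright and centred. The neighbours are within 1 mm of their start in the top view, and the arm is free. Handing in.

```bash
python3 -c "
from rig import ctrl
print(ctrl.finish_job())"
```

```text
the job is handed in; nothing more can be done
None
```

The long slide rack is standing upright on the floor of the open dish and released, and the job is handed in. It took about 15 s of the 48 s allowed; no verdict is reported.

I gripped the white block, which read 13.6 mm against the 14 mm given. I lifted the rack 20 mm off its hooks and backed it out. Then I turned it 26° to the dish's yaw and lowered it in. It touched down at the predicted height to within about 0.5 mm. The wrist force read about 6 N upward as it settled, and I opened the fingers slowly.

Last checks:
- **Long rack:** the block top is 192–195 mm high (expected 192), so the grip point is about 168–171 mm up. It sits 1–4 mm from the dish's centre and is aligned with it. I judged uprightness by eye from the pictures; I did not measure the tilt.
- **Short rack and round basket:** both still hang within 1 mm of their start in the top view. The side view disagreed by 2–4 mm, probably because it saw only part of each block.
- **Robot:** the tool was about 160 mm clear of the rack when I handed in, touching nothing.

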